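# Close the draught cover of a milligram balance and tare it

## Task

Make the balance ready for weighing: with your fingertips push its open clear draught cover gently down until it is fully shut over the dish, then press the tare key, the long bar key at the right of the front panel (right as seen from the robot), lightly down and take the hand away. Do not touch the dish or the steel pan, press neither of the two round keys, press on nothing hard, and leave the vial, the jar and the roll of tape beside the balance where they stand.

Things in the scene. Friction and masses are not known exactly. Their poses are not given: they have to be found in the camera images.
- balance: White compact balance, 180 mm wide (its y), 210 deep (its x), fixed on the bench at a varying place and yaw. Origin: centre of its underside, on the bench. x points from its front to its back, z up; the front, with three grey keys in a row along y, faces the robot. Rear deck 60 mm high. The front panel slopes from 40 high at the front edge (x = -105) to 52 at x = -30. The display is blank.
- cover (a joint): Angle of the clear draught cover about its hinge at the back, rad: 0 fully shut, larger as its front swings up; starts between 0.85 and 1.25, can open to 1.5. A stiff friction hinge holds it wherever it is left (about 0.07 N m, so 0.5 to 1.5 N at the front edge): it must be pushed down all the way.
- cover_edge (a point): Middle of the front edge of the cover's outer top face. Cover: clear plastic box, open below, 120 mm wide, 112 deep, 40 high, walls 3; a grey lip 44 wide, 3 thick, stands 8 forward of this point. Shut: x -25, y 0, z 102 in the balance's frame (115 before and 40 above the hinge axis), top face level. Frame turns with the cover: x along the top face to the hinge end, z its outward normal.
- cover_hinge (a point): Middle of the cover's hinge axis (parallel to the balance's y), at x = 90 mm, y = 0, z = 62 mm in the balance's frame; axes as the balance.
- tare (a joint): Travel of the tare key, m: 0 up, 0.004 fully down; it registers beyond 0.0025. Spring: 1.5 N to start it, 5 N fully down; it springs back by itself.
- tare_top (a point): Centre of the top of the tare key: grey bar key 20 mm (x) x 46 mm (y), 6 mm proud of the panel, at the right of the panel as seen from the robot (x = -81, y = -45, about 50 mm high in the balance's frame). z is its outward normal, tilted 0.16 rad from vertical towards the front; it is pressed against z.
- unit (a joint): Travel of the middle, round key, m: 0 up, 0.004 fully down. Not to be pressed.
- unit_top (a point): Centre of the top of the middle key: round, 18 mm across, 6 mm proud, 67 mm to the left (+y of the balance) of the tare key's centre.
- power (a joint): Travel of the left, round key, m: 0 up, 0.004 fully down. Not to be pressed.
- power_top (a point): Centre of the top of the left key: round, 18 mm across, 6 mm proud, 107 mm to the left (+y of the balance) of the tare key's centre.
- pan: Round steel weighing pan, 78 mm across, under the cover; origin on the deck under its centre, top 6 mm above the origin. Not to be touched.
- dish: Shallow round glass weighing dish, 54 mm across, 12 mm high, loose on the pan; origin at the centre of its underside. Not to be touched or shifted.
- vial: Small capped glass vial, 28 mm across, 55 mm high, standing on the bench beside the balance; origin at the centre of its underside. Leave alone.
- jar: Low amber jar with white cap, 46 mm across, 45 mm high, beside the balance; origin at the centre of its underside. Leave alone.
- tape: Brown roll of tape lying flat, 72 mm across, 25 mm high, beside the balance; origin at the centre of its underside. Leave alone.

How it is judged:
By the outcome, as a careful person would: the job done as asked, in the order asked, and still so for the second after the job is handed in, with the robot touching nothing.
It also fails if it takes over 42 s, if anything falls off the work surface, if the arm or the gripper's body presses on something with over 40 N, if the wrist force passes 120 N, or if a joint passes its speed limit or range.

## Robot

A 6-joint arm with a two-finger parallel gripper is mounted at the origin on the work surface. World frame = base frame: x ahead of the robot, y to its left, z up, the work surface at z = 0. Lengths are in m, angles in rad, forces in N, time in s.
With the tool pointing down it reaches from about 0.4 to 0.825 m from the base axis. Payload 7 kg.
Tool frame: the origin (TCP) lies at the very end of the fingers, on their centre line; the grasp point (between the pads) lies 19 mm behind it; x points along the fingers, y is the direction in which the jaws open and shut, and the axes are right-handed (so a half turn about x gives the same grasp; the last joint's range is limited). The gripper opens to 88 mm and grips with 3 to 60 N. Pads are 19 mm wide; open, the fingers measure 130 mm over their backs; the gripper's body (78 mm by 193 mm) begins 47 mm behind the grasp point.
Start: joints at [-0.854, 0.359, 0.012, 0, -1.224, -0.288], TCP at [0.281, -0.614, 0.227] pointing down, gripper open.
Joint ranges: [-3.07, 3.07], [-1.43, 2.12], [-1.02, 1.25], [-3.03, 1.67], [-3.05, -0], [-3.03, 3.03]. Speed limits (rad/s): [2.39, 2.39, 3.01, 3.14, 3.14, 3.14].

## Interface

Orientations are given as [roll, pitch, yaw] about the fixed x, y, z axes, in that order (R = Rz(yaw) Ry(pitch) Rx(roll)).
In Python, from station import arm gives the robot as it stands.
- The arm moves only by the shell command python3 -m inch 'ROWS' [OPENING] [FORCE]. ROWS is text: rows parted by semicolons, each of 6 numbers parted by spaces: the shift along the world's x, y, z in units of 30 mm (1.0 is 30 mm), then the turn, a rotation vector about the world's x, y, z in units of 5 degrees (1.0 is 5 degrees). In form: dx dy dz wx wy wz; .... A call has 1 to 12 rows; each row shifts and turns the commanded pose from where the row before left it; what a row does not reach is not made up. A row lasts 1/8 s, in which the tool goes at most 62.5 mm and 10.7 degrees, less where a joint would pass 70% of its speed; a pose out of reach is approached as far as the arm can. A call is refused whole if a number of a shift passes 1 or a number of a turn 1, either way. A call with a gripper value outside its range is refused whole. OPENING is the opening, from 0 (shut) to 1 (fully open), set as the call begins (- or left out, the last holds). The fingers move at their own pace and stop on an object; FORCE is the grip in N (left out, the last holds). Time passes only in rows, so rows that do not move let the fingers close. It gives the time, the measured TCP pose, the force and the opening at its end, in the units of the state.
- arm.get_state(): the state, without advancing time (a new reading comes with each control period).
- arm.grab_frame(name): name is "side" or "top" or "wrist"; returns a dict with "frame" (400x640x3 uint8, red, green, blue), "range_z" (400x640 float32, m along the optical axis (not along the pixel's ray), 0 where there is no reading), "mtx" (3x3 intrinsics, pixels), "dist_coeffs" ([k1, k2, p1, p2, k3] as OpenCV has them; the pictures are not rectified), "pose" (4x4, takes a point from camera to world coordinates). Camera axes: x right, y up, looking along -z (the intrinsics and any distortion apply to the point x, -y, -z); pixel columns grow to the right and rows downward; lengths in m; the calibration is good to about 2 mm. A picture is of the moment at which its call begins.
- arm.job_done(): hands the job in, once; it reports no verdict.
Trained networks look in a picture, given as the dict that the camera call returned (one of the last four; its "shot" number tells which), for a name from the list of things; names that differ only in an ending like _2 or _b are one class to them, and where a whole thing is asked for, a point or a joint stands for the part that bears it (a point fixed in the world has none). Each returns a list of dicts, best first, with "confidence" (0 to 1); they miss things now and then, are a little off and sometimes report something else, mostly with a low value. They report only what shows in the picture. A call takes as long as a camera call.
- arm.search_frame(picture, target): "extent" ([centre column, centre row, width, height] as shares, 0 to 1, of the picture: columns of its width, rows of its height, round what is visible of it).
- arm.masks_of(picture, target): "mask" (400x640 bool, what is visible of it) and "extent" ([centre column, centre row, width, height] as shares, 0 to 1, of the picture: columns of its width, rows of its height, round what is visible of it).
- arm.place_of(picture, target): "position" ([column, row] as shares, 0 to 1, of the picture: columns of its width, rows of its height: a listed point, or the origin of a listed thing).
The state is a dict: "t": time; "q": joint angles; "qd": joint speeds; "joint_efforts": joint torques, N m; "eef_pos": TCP position; "ee_rot": TCP orientation; "force": force on the tool from outside, world axes, zero at the start; "moment": the same for the moment, N m; "width": finger opening in m.
Only numpy, scipy, OpenCV 4.12 (cv2) and the standard library are available. Lean on these libraries where they do the work, as an engineer would, in place of code of your own. Each camera call takes 0.05 s, during which the arm holds its last target. There are 200 camera calls.

## Working session

There is one attempt and no reset: what is moved stays moved. The work goes in short steps, Python scripts to look and compute and a shell command to move; the robot and the scene stay as the last step left them, time stands still between calls to the robot, and variables do not carry over. Pictures are saved under pics/ and viewed, about 8 in all and at most 12, crops included, and the job is handed in when it is done.

```bash
mkdir -p pics
cat > h.py <<'E'
import numpy as np, cv2
from station import arm
def ray(p,uv):
    u=cv2.undistortPoints(np.array([[uv]],float),p["mtx"],np.array(p["dist_coeffs"],float))[0,0]
    T=np.array(p["pose"]); d=T[:3,:3]@np.array([u[0],-u[1],-1]); return T[:3,3],d
def at_z(p,uv,z):
    o,d=ray(p,uv); return o+d*(z-o[2])/d[2]
def at_depth(p,uv):
    o,d=ray(p,uv); c,r=int(uv[0]),int(uv[1]); a=p["range_z"][max(r-1,0):r+2,max(c-1,0):c+2]; a=a[a>0]
    return o+d*np.median(a) if a.size else None
def pt(p,n):
    r=arm.place_of(p,n)
    return (np.array(r[0]["position"])*[640,400],r[0]["confidence"]) if r else (None,0)
def save(p,f): cv2.imwrite("pics/"+f,p["frame"][:,:,::-1])
E
python3 - <<'E'
from h import *
np.set_printoptions(precision=4,suppress=True)
s=arm.get_state(); print(s["t"],s["eef_pos"],s["ee_rot"],s["force"],s["width"])
ims=[]
for c in("side","top"):
    p=arm.grab_frame(c); ims.append(p["frame"])
    print(c,np.array(p["pose"])[:3])
    for n in["balance","cover_edge","cover_hinge","tare_top","unit_top","power_top","pan","dish","vial","jar","tape"]:
        uv,cf=pt(p,n)
        print(n,uv,round(cf,2),None if uv is None else (at_depth(p,uv)))
cv2.imwrite("pics/a.png",cv2.resize(np.vstack(ims),(640,800))[:,:,::-1]) 
cv2.imwrite("pics/side.png",ims[0][:,:,::-1]);cv2.imwrite("pics/top.png",ims[1][:,:,::-1])
E
```

```text
0.0 [ 0.2804 -0.6135  0.2256] [1.66   1.5692 2.0887] [ 0.3673 -0.0228 -0.5931] 0.08774109361137516
side [[ 0.8412  0.3521 -0.4104  0.2321]
 [-0.5407  0.5357 -0.6486 -0.4428]
 [-0.0086  0.7675  0.641   0.5632]]
balance [352.832 284.   ] 0.74 [ 0.5011 -0.1184  0.0509]
cover_edge [389.312 179.92 ] 0.75 [ 0.5956 -0.0725  0.1841]
cover_hinge [386.432 232.   ] 0.88 [ 0.6127 -0.064   0.0599]
tare_top [339.072 306.4  ] 0.78 [ 0.4593 -0.141   0.0507]
unit_top [308.992 284.   ] 0.56 [ 0.4447 -0.0807  0.0501]
power_top [289.792 272.68 ] 0.6 [ 0.4319 -0.0432  0.0484]
pan [361.024 250.08 ] 0.87 [ 0.5445 -0.0805  0.0685]
dish [363.52 248.72] 0.72 [ 0.5506 -0.0793  0.0671]
vial [446.976 318.2  ] 0.65 [ 0.6049 -0.2269  0.0093]
jar [279.168 246.6  ] 0.92 [0.4553 0.0378 0.0251]
tape [408.832 365.12 ] 0.9 [ 0.5071 -0.2499 -0.0003]
top [[ 0.0017  0.9914 -0.1305  0.441 ]
 [-0.9998  0.0044  0.0204  0.0523]
 [ 0.0208  0.1305  0.9912  0.998 ]]
balance [380.992 216.   ] 0.67 [ 0.5244 -0.0777  0.0654]
cover_edge [385.088 165.   ] 0.72 [ 0.6021 -0.0696  0.183 ]
cover_hinge None 0 None
tare_top [413.12 249.8 ] 0.72 [ 0.4593 -0.1424  0.0505]
unit_top [381.376 257.4  ] 0.41 [ 0.4445 -0.0794  0.0511]
power_top [359.296 263.   ] 0.64 [ 0.4336 -0.0361  0.0509]
pan [381.824 199.32 ] 0.73 [ 0.5567 -0.0793  0.0687]
dish [382.528 201.12 ] 0.83 [ 0.5532 -0.0807  0.0683]
vial [442.624 173.52 ] 0.77 [ 0.6147 -0.21    0.0344]
jar [315.072 247.8  ] 0.86 [0.4632 0.0502 0.044 ]
tape [457.216 229.6  ] 0.93 [ 0.5021 -0.2467  0.0003]
```

View pics/side.png

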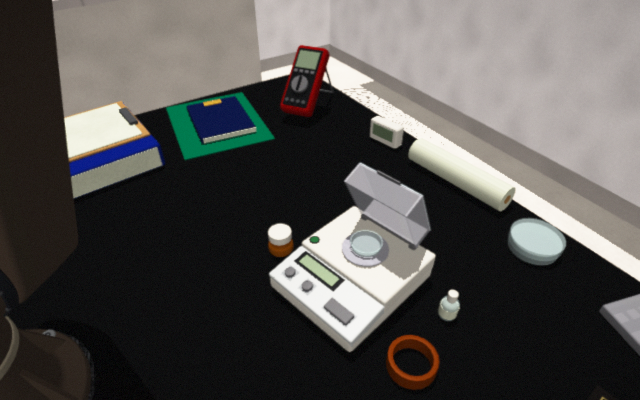

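View pics/top.png

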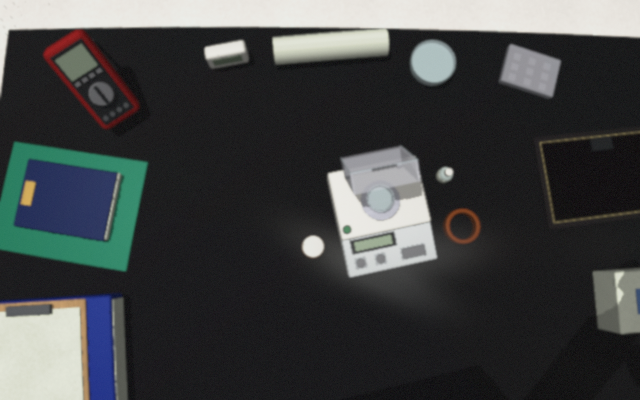

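Both views show the balance, yawed roughly 0.2 rad, with its cover up. In the top picture the keys are at about (360,263), (381,258) and (413,250). Next I'll fit the balance pose and the cover angle.

```bash
cat >> h.py <<'E'
def cloud(p):
    v,u=np.nonzero(p["range_z"]>0)
    n=cv2.undistortPoints(np.c_[u,v].astype(float)[:,None],p["mtx"],np.array(p["dist_coeffs"],float))[:,0]
    d=p["range_z"][v,u]; T=np.array(p["pose"])
    return np.c_[n[:,0]*d,-n[:,1]*d,-d]@T[:3,:3].T+T[:3,3],u,v
E
python3 - <<'E'
from h import *
from scipy.spatial.transform import Rotation as R
np.set_printoptions(precision=4,suppress=True)
for c in("top","side"):
    p=arm.grab_frame(c); X,u,v=cloud(p)
    roi=(abs(X[:,0]-.53)<.17)&(abs(X[:,1]+.075)<.15)
    col=p["frame"][v,u].astype(int)
    k=roi&(X[:,2]>.036)&(X[:,2]<.068)&(col.min(1)>60)
    # largest connected
    m=np.zeros((400,640),np.uint8); m[v[k],u[k]]=1
    n,l,s,_=cv2.connectedComponentsWithStats(cv2.morphologyEx(m,cv2.MORPH_OPEN,np.ones((3,3),np.uint8)))
    b=1+np.argmax(s[1:,4]); k2=k&(l[v,u]==b)
    r=cv2.minAreaRect(X[k2][:,:2].astype(np.float32)*1000); print(c,r,k2.sum())
    # cover points: height above deck
    th=np.radians(min(r[2],90-r[2],key=abs)) ; print("th",th)
    q=arm.masks_of(p,"cover")
    if q:
        m=q[0]["mask"]; kk=m[v,u]&roi; Y=X[kk]; ex=np.array([np.cos(.23),np.sin(.23)])
        print(q[0]["confidence"],kk.sum(),"max z",Y[:,2].max(),np.percentile(Y[:,2],[2,50,95,99]))
s=arm.get_state(); print(R.from_euler("xyz",s["ee_rot"]).as_matrix(),s["t"])
E
```

```text
top ((526.6838989257812, -83.0768814086914), (209.143310546875, 179.31625366210938), 12.055736541748047) 6973
th 0.21041229640649825
0.71 2716 max z 0.19247444913574685 [0.0824 0.169  0.1826 0.1889]
side ((525.5690307617188, -83.98745727539062), (210.37066650390625, 180.44573974609375), 11.927398681640625) 10873
th 0.20817237819265985
0.72 3792 max z 0.19039079756038163 [0.0668 0.1634 0.1816 0.1876]
[[ 0.     -0.4158  0.9095]
 [-0.      0.9095  0.4158]
 [-1.     -0.      0.    ]] 1.4
```

Both cameras fit the balance at (0.5265, -0.0835) with yaw 0.209, and the fitted rectangle matches 210x180. The cover angle is about 1.10. I'll move to a point above and behind the cover with the fingers shut.

```bash
python3 -m inch '0.3 0.4 0.5 0 0 -0.2;0.6 0.9 0.5 0 0 -0.23;0.6 0.9 0.5 0 0 -0.23;0.6 0.9 0.5 0 0 -0.23;0.6 0.9 0 0 0 -0.23;0.6 0.9 0 0 0 -0.23;0.6 0.9 0 0 0 -0.23;0.6 0.9 0 0 0 -0.23;0.6 0.9 0 0 0 -0.23;0.6 0.9 0 0 0 -0.23;0.6 0.9 0 0 0 -0.23;0.6 0.9 0 0 0 0' 0 5 && python3 -m inch '0.6 0.9 0 0 0 0;0.6 0.9 0 0 0 0;0.6 0.9 0 0 0 0;0.6 0.9 0 0 0 0;0.6 0.9 0 0 0 0;0.6 0.9 0 0 0 0;0.6 0.9 0 0 0 0;0.6 0.9 0 0 0 0;0.3 0.5 0 0 0 0;0 0 0 0 0 0;0 0 0 0 0 0'
python3 - <<'E'
from h import *
from scipy.spatial.transform import Rotation as R
np.set_printoptions(precision=4,suppress=True)
s=arm.get_state();print(R.from_euler("xyz",s["ee_rot"]).as_matrix(),s["t"],s["force"],s["width"],s["eef_pos"])
O=np.array([.5265,-.0835]);ex=np.array([np.cos(.209),np.sin(.209)]);H=O+.09*ex
for th in (1.1,1,.9,.75,.6,.45,.3,.2,.1,.05,0):
    a,h=.103,.04; x=-a*np.cos(th)+h*np.sin(th)+.0095; z=.062+a*np.sin(th)+h*np.cos(th)
    print(th,H+x*ex,z)
E
```

```text
t: 2.9
eef_pos: [0.4881, -0.3039, 0.2867]
ee_rot: [-0.561, 1.57, -0.35]
force: [0.6, -0.1, 0.8]
width: 0.0004
t: 4.28
eef_pos: [0.6403, -0.0743, 0.2866]
ee_rot: [-2.605, 1.571, -2.394]
force: [-1.0, -1.1, 0.3]
width: 0.0007
[[-0.0001 -0.2089  0.9779]
 [-0.0001  0.9779  0.2089]
 [-1.     -0.0001 -0.0001]] 4.275 [-1.0129 -1.0666  0.3067] 0.0006533250179909572 [ 0.6403 -0.0743  0.2866]
1.1 [ 0.613  -0.0652] 0.17193820294335094
1 [ 0.6023 -0.0674] 0.17028360366993894
0.9 [ 0.5919 -0.0696] 0.16754707042245737
0.75 [ 0.5768 -0.0728] 0.16147634703735625
0.6 [ 0.5628 -0.0758] 0.15317159935607577
0.45 [ 0.5501 -0.0785] 0.14281933410756378
0.3 [ 0.5391 -0.0808] 0.1306520408511422
0.2 [ 0.5329 -0.0822] 0.12166560418554098
0.1 [ 0.5275 -0.0833] 0.11208300852574432
0.05 [ 0.5252 -0.0838] 0.10709786485067851
0 [ 0.5231 -0.0842] 0.10200000000000001
```

```bash
python3 -m inch '0 0.5 -0.5 0 0 0;0 0 -0.8 0 0 0;0 0 -0.8 0 0 0;0 0 -0.8 0 0 0;0 0 -0.7 0 0 0;0 0 -0.2 0 0 0;-0.2 -0.04 0 0 0 0;-0.2 -0.04 0 0 0 0;-0.1 -0.02 0 0 0 0;0 0 0 0 0 0'
python3 - <<'E'
from h import *
p=arm.grab_frame("side"); cv2.imwrite("pics/b.png",cv2.resize(p["frame"][120:360,240:560],None,fx=2,fy=2)[:,:,::-1])
E
```

```text
t: 5.52
eef_pos: [0.6256, -0.0619, 0.1733]
ee_rot: [-0.012, 1.57, 0.199]
force: [0.7, -0.2, -0.2]
width: 0.0008
```

View pics/b.png

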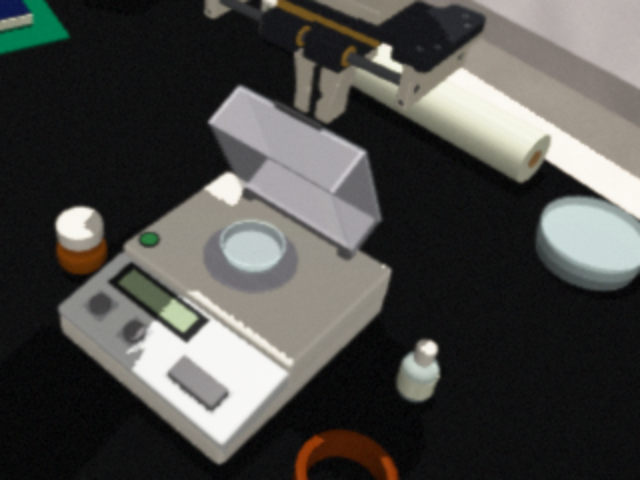

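The shut fingers are right behind the middle of the raised cover edge, at about (320,110) in the crop. I'll start pushing along the arc.

```bash
python3 -m inch '-0.15 -0.03 0 0 0 0;-0.15 -0.03 -0.02 0 0 0;-0.12 -0.03 -0.02 0 0 0;-0.12 -0.025 -0.02 0 0 0;-0.12 -0.025 -0.02 0 0 0;-0.12 -0.025 -0.03 0 0 0;-0.12 -0.025 -0.03 0 0 0;-0.12 -0.025 -0.03 0 0 0;-0.1 -0.02 -0.03 0 0 0' && python3 -m inch '-0.1 -0.02 -0.04 0 0 0;-0.1 -0.02 -0.04 0 0 0;-0.1 -0.02 -0.04 0 0 0;-0.1 -0.02 -0.04 0 0 0;-0.1 -0.02 -0.04 0 0 0'
python3 - <<'E'
from h import *
p=arm.grab_frame("side"); print(pt(p,"cover_edge")); cv2.imwrite("pics/c.png",cv2.resize(p["frame"][120:360,240:560],None,fx=2,fy=2)[:,:,::-1])
E
```

```text
t: 6.7
eef_pos: [0.5917, -0.0691, 0.1665]
ee_rot: [-2.829, 1.571, -2.619]
force: [1.0, -0.4, 0.7]
width: 0.0005
t: 7.32
eef_pos: [0.5768, -0.0719, 0.1604]
ee_rot: [2.193, 1.571, 2.404]
force: [0.5, -0.6, 0.4]
width: 0.0007
(array([371.776, 195.52 ]), 0.66)
```

View pics/c.png

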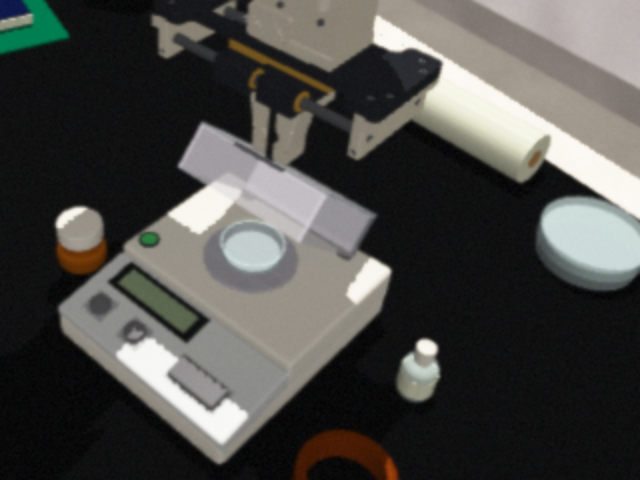

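The cover is turning with the fingertips, its front edge now at about (240,150), and the force stays around 1 N. I'll carry on down the arc.

```bash
python3 -m inch '-0.12 -0.03 -0.06 0 0 0;-0.12 -0.03 -0.06 0 0 0;-0.12 -0.03 -0.06 0 0 0;-0.12 -0.03 -0.06 0 0 0;-0.1 -0.02 -0.09 0 0 0;-0.1 -0.02 -0.09 0 0 0;-0.1 -0.02 -0.09 0 0 0;-0.1 -0.02 -0.09 0 0 0' && python3 -m inch '-0.09 -0.02 -0.1 0 0 0;-0.09 -0.02 -0.1 0 0 0;-0.09 -0.02 -0.1 0 0 0;-0.09 -0.02 -0.1 0 0 0;-0.07 -0.015 -0.1 0 0 0;-0.07 -0.015 -0.1 0 0 0;-0.07 -0.015 -0.1 0 0 0'  && python3 -m inch '-0.05 -0.01 -0.1 0 0 0;-0.05 -0.01 -0.1 0 0 0;-0.05 -0.01 -0.1 0 0 0;-0.03 -0.01 -0.07 0 0 0;0 0 0 0 0 0'
```

```text
t: 8.43
eef_pos: [0.5504, -0.078, 0.1423]
ee_rot: [-2.9, 1.571, -2.69]
force: [-0.3, -1.2, -0.1]
width: 0.0004
t: 9.3
eef_pos: [0.5334, -0.0817, 0.1214]
ee_rot: [0.12, 1.571, 0.331]
force: [0.1, -0.1, -0.0]
width: 0.001
t: 9.93
eef_pos: [0.528, -0.0829, 0.1103]
ee_rot: [2.964, 1.571, -3.109]
force: [0.2, 0.6, -0.7]
width: 0.0002
```

```bash
python3 -m inch '-0.03 -0.01 -0.05 0 0 0;-0.03 -0.01 -0.05 0 0 0;-0.03 0 -0.05 0 0 0;-0.03 0 -0.05 0 0 0;0 0 0 0 0 0' && python3 -m inch '0 0 -0.03 0 0 0;0 0 -0.03 0 0 0;0 0 0 0 0 0;0 0 0 0 0 0';  python3 - <<'E'
from h import *
p=arm.grab_frame("side"); cv2.imwrite("pics/d.png",cv2.resize(p["frame"][120:360,240:560],None,fx=2,fy=2)[:,:,::-1])
E
```

```text
t: 10.55
eef_pos: [0.5243, -0.0835, 0.1043]
ee_rot: [2.902, 1.57, 3.112]
force: [0.2, -0.0, -0.1]
width: 0.0004
t: 11.05
eef_pos: [0.5245, -0.0835, 0.1026]
ee_rot: [3.01, 1.571, -3.063]
force: [-0.7, -0.6, 0.6]
width: 0.0006
```

View pics/d.png

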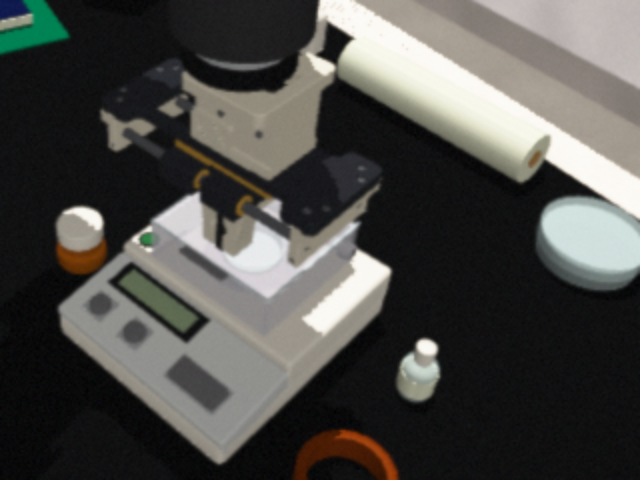

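The cover is almost shut, with the fingertips on its top near the front at about (235,245). I'll go on down in sub-millimetre steps until the force rises.

```bash
for i in 1; do python3 -m inch '0 0 -0.02 0 0 0;0 0 0 0 0 0' | egrep 'eef|force'; python3 -m inch '0 0 -0.02 0 0 0;0 0 0 0 0 0'| egrep 'eef|force'; python3 -m inch '0 0 -0.02 0 0 0;0 0 0 0 0 0'| egrep 'eef|force'; done
```

```text
eef_pos: [0.5246, -0.0835, 0.1023]
force: [-0.7, 0.9, 2.7]
eef_pos: [0.5246, -0.0835, 0.1022]
force: [-3.0, 1.0, 8.1]
eef_pos: [0.5246, -0.0835, 0.1021]
force: [-5.6, 1.5, 13.6]
```

The force rose to 8 N and then 13.6 N with the top at z = 0.102, so the cover is shut on its stop. I'll lift and move above the tare key, tilting to match it.

```bash
python3 -m inch '0 0 0.3 0 0 0;0 0 0.6 0 0 0;0 0 0.6 0 0 0;-0.4 -0.4 0 0.1 -0.45 0;-0.5 -0.4 0 0.1 -0.45 0;-0.5 -0.4 0 0.09 -0.45 0;-0.5 -0.4 0 0.09 -0.44 0;-0.32 -0.38 0 0 0 0;0 0 0 0 0 0;0 0 0 0 0 0'
python3 - <<'E'
from h import *
from scipy.spatial.transform import Rotation as R
np.set_printoptions(precision=4,suppress=True)
s=arm.get_state();print(R.from_euler("xyz",s["ee_rot"]).as_matrix(),s["eef_pos"],s["force"])
for c in("side","top"):
    p=arm.grab_frame(c)
    for n in["cover_edge","tare_top"]:
        uv,cf=pt(p,n); print(c,n,uv,cf,None if uv is None else at_depth(p,uv))
    X,u,v=cloud(p); O=np.array([.5265,-.0835]);ex=np.array([np.cos(.209),np.sin(.209)]);ey=np.array([-ex[1],ex[0]])
    x=(X[:,:2]-O)@ex; y=(X[:,:2]-O)@ey
    for x0 in(-.015,.02,.05,.08):
        k=(abs(x-x0)<.008)&(abs(y)<.055)&(X[:,2]>.075)&(X[:,2]<.13); print(x0,k.sum(),np.median(X[k,2]) if k.any() else None)
    if c=="side": cv2.imwrite("pics/e.png",cv2.resize(p["frame"][120:360,240:560],None,fx=2,fy=2)[:,:,::-1])
E
```

```text
t: 13.1
eef_pos: [0.4587, -0.1429, 0.146]
ee_rot: [-0.003, 1.411, 0.208]
force: [0.9, 0.5, 0.2]
width: 0.0003
[[ 0.1556 -0.2089  0.9655]
 [ 0.0328  0.9779  0.2063]
 [-0.9873 -0.0004  0.159 ]] [ 0.4587 -0.1429  0.146 ] [0.8768 0.5151 0.2118]
side cover_edge None 0 None
side tare_top [336.704 309.4  ] 0.55 [ 0.4539 -0.1428  0.0495]
-0.015 27 0.10207910749506943
0.02 0 None
0.05 0 None
0.08 77 0.10200335629050217
top cover_edge [388.224 224.2  ] 0.71 [ 0.5058 -0.0859  0.1023]
top tare_top [411.008 252.48 ] 0.57 [ 0.4512 -0.0966  0.2573]
-0.015 499 0.10196416332191305
0.02 495 0.10181870687087557
0.05 487 0.1020570485090625
0.08 471 0.1018496286228211
```

View pics/e.png

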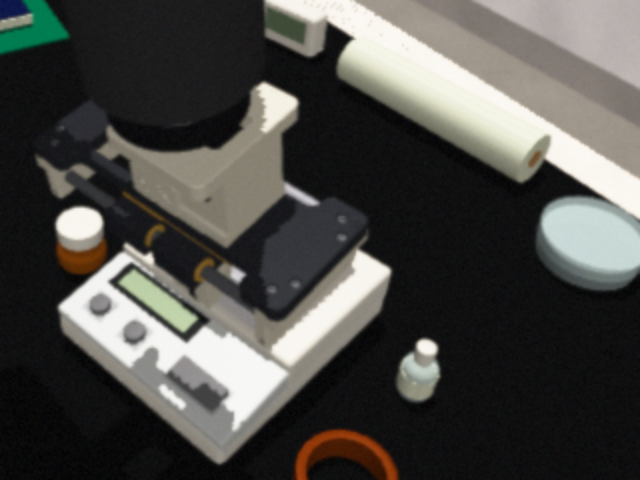

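The cover top measures level at z = 0.102 over its whole depth, so it is shut. Next I'll descend to just above the tare key and press gently along its normal.

```bash
python3 -m inch '-0.03 -0.02 -0.6 0 0 0;0 0 -0.7 0 0 0;0 0 -0.7 0 0 0;0 0 -0.6 0 0 0;0 0 -0.4 0 0 0;0 0 0 0 0 0' && python3 -m inch '0 0 -0.06 0 0 0;0 0 -0.04 0 0 0;0 0 0 0 0 0' | egrep 'eef|force' ; python3 -m inch '0.005 0 -0.035 0 0 0;0 0 0 0 0 0'  | egrep 'eef|force'
```

```text
t: 14.15
eef_pos: [0.4566, -0.1434, 0.0551]
ee_rot: [0.0, 1.413, 0.211]
force: [0.7, 0.0, 0.3]
width: 0.0006
eef_pos: [0.4572, -0.1435, 0.0532]
force: [0.1, -0.2, -0.5]
eef_pos: [0.4572, -0.1435, 0.0519]
force: [0.5, -1.1, 0.3]
```

```bash
python3 -m inch '0.005 0 -0.03 0 0 0;0.005 0 -0.03 0 0 0;0 0 0 0 0 0'  | egrep 'eef|force';python3 -m inch '0.005 0 -0.03 0 0 0;0 0 0 0 0 0'  | egrep 'eef|force'; python3 -m inch '0.005 0 -0.03 0 0 0;0 0 0 0 0 0'  | egrep 'eef|force'
```

```text
eef_pos: [0.4575, -0.1435, 0.05]
force: [-0.9, 1.1, 2.5]
eef_pos: [0.4576, -0.1434, 0.0491]
force: [-1.0, 1.1, 2.5]
eef_pos: [0.4578, -0.1434, 0.0482]
force: [-1.2, 1.6, 3.7]
```

```bash
python3 -m inch '0.005 0 -0.03 0 0 0;0 0 0 0 0 0'  | egrep 'eef|force';python3 -m inch '0.003 0 -0.015 0 0 0;0 0 0 0 0 0;0 0 0 0 0 0'  | egrep 'eef|force'
```

```text
eef_pos: [0.4579, -0.1434, 0.0473]
force: [-1.6, 3.5, 4.8]
eef_pos: [0.458, -0.1434, 0.0469]
force: [-2.2, 3.2, 4.2]
```

```bash
python3 -m inch '0.002 0 -0.015 0 0 0;0 0 0 0 0 0;0 0 0 0 0 0'  | egrep 'eef|force'; python3 -m inch '0.002 0 -0.01 0 0 0;0 0 0 0 0 0'  | egrep 'eef|force'
```

```text
eef_pos: [0.4581, -0.1435, 0.0464]
force: [-1.3, 3.2, 5.7]
eef_pos: [0.4581, -0.1434, 0.0463]
force: [-3.4, 3.8, 8.6]
```

Travel ended at z ≈ 0.0464, where the force stepped up from about 5 N to 8.6 N. The key is fully down, so I'll take the hand away.

```bash
python3 -m inch '-0.02 0 0.12 0 0 0;-0.03 0 0.3 0 0 0;0 0 0.7 0 0 0;0 0 0.9 0 0 0;0 0 0.9 0 0 0;0 0 0.9 0 0 0;-0.3 -0.9 0.5 0 0 0;-0.3 -0.9 0.3 0 0 0;-0.4 -0.9 0 0 0 0;-0.4 -0.9 0 0 0 0;-0.4 -0.9 0 0 0 0;-0.4 -0.9 0 0 0 0' && python3 -m inch '-0.4 -0.9 0 0 0 0;-0.4 -0.9 0 0 0 0;-0.4 -0.9 0 0 0 0;-0.3 -0.5 0 0 0 0;0 0 0 0 0 0;0 0 0 0 0 0'
python3 - <<'E'
from h import *
np.set_printoptions(precision=4,suppress=True)
ims=[]
for c in("side","top"):
    p=arm.grab_frame(c); ims.append(p["frame"][120:320,250:490] if c=="top" else p["frame"][150:400,240:480])
    for n in["cover_edge","tare_top","dish","vial","jar","tape"]:
        uv,cf=pt(p,n); print(c,n,uv,round(cf,2),None if uv is None else at_depth(p,uv))
    X,u,v=cloud(p); O=np.array([.5265,-.0835]);ex=np.array([np.cos(.209),np.sin(.209)]);ey=np.array([-ex[1],ex[0]])
    x=(X[:,:2]-O)@ex; y=(X[:,:2]-O)@ey
    for x0 in(-.015,.08):
        k=(abs(x-x0)<.008)&(abs(y)<.055)&(X[:,2]>.075)&(X[:,2]<.13); print(x0,k.sum(),np.median(X[k,2]) if k.any() else None)
    print([round(float(np.median(X[(abs(x+.081)<.006)&(abs(y-y0)<.006)][:,2])),4) for y0 in(-.045,.022,.062)])
cv2.imwrite("pics/f.png",np.vstack([cv2.resize(i,(500,int(i.shape[0]*500/i.shape[1]*.55)))for i in ims])[:,:,::-1])
print(arm.get_state()["t"])
E
```

```text
t: 18.4
eef_pos: [0.3899, -0.3064, 0.1851]
ee_rot: [-0.003, 1.411, 0.207]
force: [0.1, 0.4, 0.4]
width: 0.0008
t: 19.15
eef_pos: [0.3455, -0.4012, 0.1848]
ee_rot: [-0.001, 1.411, 0.209]
force: [0.0, -0.6, 0.1]
width: 0.0009
side cover_edge None 0 None
side tare_top None 0 None
side dish None 0 None
side vial None 0 None
side jar None 0 None
side tape None 0 None
-0.015 0 None
0.08 0 None
[nan, nan, nan]
top cover_edge [385.28 222.8 ] 0.59 [ 0.5084 -0.0804  0.102 ]
top tare_top [412.224 252.4  ] 0.59 [ 0.4542 -0.1408  0.0492]
top dish None 0 None
top vial [443.52 172.  ] 0.74 [ 0.6174 -0.2113  0.0369]
top jar [314.88 246.32] 0.58 [0.466  0.0506 0.0461]
top tape [457.216 226.8  ] 0.62 [ 0.5079 -0.2467  0.0008]
-0.015 502 0.10192803368235731
0.08 471 0.1019187978984164
[0.0493, 0.0493, 0.0495]
19.85
  return _methods._mean(a, axis=axis, dtype=dtype,
  ret = ret.dtype.type(ret / rcount)
```

View pics/f.png

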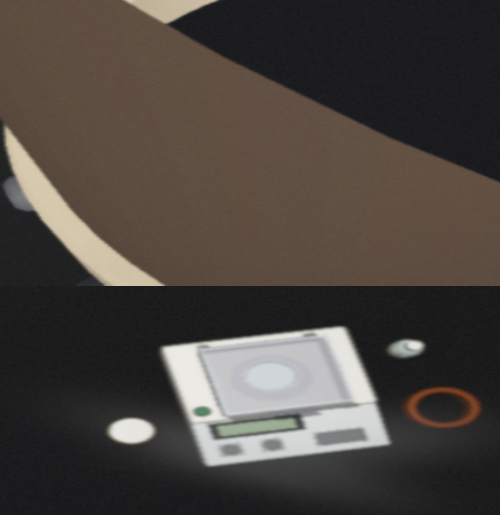

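The arm blocks the side view. In the top view the cover is shut level over the dish, the tare key is back up, and the vial, jar and tape are where they were. I'll hand the job in.

```bash
python3 -c "
from station import arm
print(arm.job_done(), arm.get_state()['t'])"
```

```text
the job is handed in; nothing more can be done
the job is handed in; nothing more can be done
```

I shut the draught cover over the dish, then pressed the tare key down and took the hand away. I handed the job in at about 20 s, with the robot clear of everything.

- **Cover:** I pushed it down along its arc with shut fingertips until it met its stop. The force reached 13.6 N vertically (about 15 N in all) for a moment at the end, more than I intended. Its top then measured level at z = 0.102 m front and back, and still did after the hand was away.
- **Tare key:** I pressed it along its normal to the end of its travel at z ≈ 0.0464 m. The force was about 5 N over the travel, with a short peak of about 10 N (8.6 N vertical) at the stop. Its top was back at 0.049 m afterwards. The display is blank, so I judged that the press registered from travel and force only.
- **Left alone:** All three keys measured level at the end, so neither round key is down. The vial, jar and tape were within about 6 mm of where the top camera first placed them, which is about the detection noise.
- **Checks that failed:** In the last look the arm blocked the side camera, so only the top camera confirmed the end state. The network did not report the dish under the shut cover, but it shows centred on the pan in the picture.

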